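# Close a hardware tin with its double lid, then take off the outer lid alone

## Robot

A 7-joint arm with a two-finger parallel gripper is mounted at the origin on a cart in front of the work surface, level with it; the furniture and walls round the work are solid. World frame = base frame: x ahead of the robot, y to its left, z up, the work surface at z = 0. Lengths are in mm, angles in rad, forces in N, time in s.
With the tool pointing down it reaches from about 400 to 850 mm from the base axis. Payload 4.5 kg.
Tool frame: the origin (TCP) lies at the very end of the fingers, on their centre line; the grasp point (between the pads) lies 19 mm behind it; z points along the fingers, y is the line along which they close (so a half turn about z gives the same grasp; the last joint's range is limited). The gripper opens to 85 mm and grips with 20 to 120 N. Pads are 22 mm wide; open, the fingers measure 114 mm over their backs; the gripper's body (76 mm by 85 mm) begins 54 mm behind the grasp point. The pads swing forward as they close: fully open they stand 13 mm farther back than shut.
Start: joints at [0.034, 0.689, -0.195, 1.565, 0.157, 0.902, -0.215], TCP at [625.023, 0.026, 231.317] pointing down, gripper open.
Joint ranges: [-3.01, 3.01], [-0.46, 2.08], [-1.47, 1.51], [0.13, 2.56], [-1, 4.14], [0.04, 2.09], [-2.66, 2.66]. Speed limits (rad/s): [2.57, 2.57, 3.14, 3.14, 3.14, 3.14, 3.14].

## Interface

Orientations are given as a 3x3 rotation matrix whose columns are the frame's x, y, z axes.
In Python, from cell import observe, get_image, calibration, close_job gives the robot as it stands.
- The arm moves only by the shell command python3 -m crank 'ROWS' [OPENING] [FORCE]. ROWS is JSON, a list of rows, each an object with "dp": the shift along the world's x, y, z in units of 30 mm (1.0 is 30 mm), a list of three; "delta_rot": the turn, a rotation vector about the world's x, y, z in units of 6 degrees (1.0 is 6 degrees), a list of three. A call has 1 to 10 rows; each row shifts and turns the commanded pose from where the row before left it; what a row does not reach is not made up. A row lasts 1/8 s, in which the tool goes at most 62.5 mm and 10.7 degrees, less where a joint would pass 70% of its speed; a pose out of reach is approached as far as the arm can. A call is refused whole if a number of a shift passes 1 or a number of a turn 1, either way. A call with a gripper value outside its range is refused whole. OPENING is the opening, from 0 (shut) to 1 (fully open), set as the call begins (- or left out, the last holds). The fingers move at their own pace and stop on an object; FORCE is the grip in N (left out, the last holds). Time passes only in rows, so rows that do not move let the fingers close. It gives the time, the measured TCP pose, the force, the opening and the grip force at its end, in the units of the state.
- observe(): the state, without advancing time (a new reading comes with each control period).
- get_image(name): name is "scene" or "side" or "wrist"; returns (picture, depth): 384x512x3 uint8, red, green, blue; 384x512 float32, mm along the optical axis (not along the pixel's ray), 0 where there is no reading.
- calibration(name): a dict with "mtx" (3x3 intrinsics, pixels), "T" (4x4, takes a point from camera to world coordinates). Camera axes: x right, y down, z forward; pixel columns grow to the right and rows downward; lengths in mm; the calibration is good to about 2 mm. A picture is of the moment at which its call begins: read the wrist's pose just before it. calibration takes no time and is no camera call; for the wrist camera it gives the pose at the moment of the call.
- close_job(): hands the job in; it is judged then, once.
The state is a dict: "t": time; "q": joint angles; "joint_vel": joint speeds; "effort": joint torques, N m; "tcp_pos": TCP position; "tcp_rot": TCP orientation; "force": force on the tool from outside, world axes, zero at the start; "moment": the same for the moment, N m; "finger_gap": opening from 0.0 (shut) to 1.0 (fully open); "finger_force": force on a finger pad.
Only numpy, scipy, OpenCV 4.12 (cv2) and the standard library are available. Lean on these libraries where they do the work, as an engineer would, in place of code of your own. Each camera call takes 0.05 s, during which the arm holds its last target. There are 200 camera calls.

## Task

Close the open blue hardware tin with its double lid: lift the two nested lids together by the inner lid's red grip, lower them gently onto the tin until the inner lid is fully seated in its mouth, and let go. Then take the yellow outer lid by its black collar and lift it off alone, straight up by about 10 cm, leaving the inner lid undisturbed in the tin, and finish while still holding the outer lid level and still above the tin (it is to be wiped next). The lids must not come apart before the inner one is seated, and the other things on the bench stay where they are.

Things in the scene. Friction and masses are not known exactly. Their poses are not given: they have to be found in the camera images.
- tin: open blue rectangular steel tin, fixed to the bench. Outside 60 mm (x) x 102 mm (y), 56 mm high, walls 4 mm, mouth 52 x 94 mm; some nuts lie on its floor. Origin: centre of its underside, on the bench; z up. It stands on one side of the trimmer shaft (see shaft_mid), the lids on the other; which is which varies. Yaw 0 to 0.32 rad
- inner_lid: bare aluminium inner lid, 0.18 kg: plug 45 (x) x 87 (y) x 18 mm high, fits the mouth with 3.5 mm play each side; flange 66 x 108 x 5 mm above it rests on the tin's rim; red grip upright on that. Origin: centre of the plug's underside, z up. Starts standing on the bench. Seated, its origin is 38 mm above the tin's. Yaw 0 to 0.32 rad; either way round fits
- outer_lid: yellow outer lid, 0.16 kg: cover 78 (x) x 120 (y) x 8 mm (4 mm plate, 4 mm skirt below round the inner lid's flange with 3 mm play each side), black collar in the middle. Origin: centre of the skirt's lower edge; plate top 8 mm, collar top 32 mm above it. Lies loose on the inner lid's flange (origin 19 mm above the inner lid's, same yaw) and is carried by it
- inner_grip_top (a point): top centre of the inner lid's red grip, 79 mm above that lid's origin. The grip is a bar 20 mm (lid x) x 14 mm (lid y); it passes up through the collar with 5 mm play, and its top 28 mm stand out above it: pinch it there across its 14 mm to carry both lids
- collar_top (a point): centre of the outer lid's collar, at its top edge. The collar is rectangular, 40 mm (lid x) x 34 mm (lid y) outside, 30 x 24 mm inside, 24 mm high above the plate; gripped across its 34 mm it lifts the outer lid alone. The red grip still stands 28 mm above it between the fingers
- shaft_mid (a point): point on the fixed red trimmer shaft (30 mm thick) that crosses the bench roughly along y between tin and lids; its top is 0.10 m high at y 0.35, 0.13 m at y 0.05: carry the lids over it. A similar grey shaft lies farther off (x 0.70 at y 0.3 to x 0.76 at y 0.1, up to 0.14 m high); at y -0.03 a black loop handle stands up to 0.28 m
- tape_measure: bystander: yellow tape measure, 38 x 78 x 64 mm, origin under its centre; leave it alone
- carb_cup: bystander: empty blue plastic cup, 69 mm across, 52 mm high, origin under its centre; leave it alone
- padlock: bystander: brass padlock standing up, 22 x 44 x 70 mm, origin under its centre; leave it alone

How it is judged:
By the outcome, as a careful person would: the job done as asked, in the order asked, and still so for the second after the job is handed in, while the arm keeps its last pose, push and grip.
It also fails if it takes over 59 s, if anything falls off the work surface, if the arm or the gripper's body presses on something with over 40 N, if the wrist force passes 120 N, or if a joint passes its speed limit or range.

## Working session

There is one attempt and no reset: what is moved stays moved. The work goes in short steps, Python scripts to look and compute and a shell command to move; the robot and the scene stay as the last step left them, time stands still between calls to the robot, and variables do not carry over. Pictures are saved under pics/ and viewed, at most 11 in all, crops included, and the job is handed in when it is done.

```bash
ls; mkdir -p pics
python3 - <<'E'
from cell import *
import cv2,numpy as np
for n in("scene","side"):
    p,d=get_image(n);np.savez(f"pics/{n}.npz",p=p,d=d,**calibration(n))
    cv2.imwrite(f"pics/{n}1.png",cv2.cvtColor(p,cv2.COLOR_RGB2BGR))
a=[cv2.imread(f"pics/{n}1.png") for n in("scene","side")]
print(a[0].shape);print(observe()['t'],calibration("scene"),calibration("side"))
E
```

```text
pics
(384, 512, 3)
0.1 {'mtx': array([[414.79343463,   0.        , 257.59924739],
       [  0.        , 414.79343463, 192.12177687],
       [  0.        ,   0.        ,   1.        ]]), 'T': array([[-6.56337129e-01, -4.54688457e-01,  6.02063104e-01,
        -3.25030191e+01],
       [-7.54165246e-01,  3.72795342e-01, -5.40609300e-01,
         6.62244670e+02],
       [ 2.13624880e-02, -8.08877024e-01, -5.87589656e-01,
         6.20234154e+02],
       [ 0.00000000e+00,  0.00000000e+00,  0.00000000e+00,
         1.00000000e+00]])} {'mtx': array([[374.95126751,   0.        , 249.46604366],
       [  0.        , 374.95126751, 187.07866983],
       [  0.        ,   0.        ,   1.        ]]), 'T': array([[ 5.83158258e-01,  6.74807754e-01, -4.52284137e-01,
         8.84935951e+02],
       [ 8.12330781e-01, -4.79794639e-01,  3.31535528e-01,
        -1.03434272e+02],
       [ 6.71924079e-03, -5.60742008e-01, -8.27963316e-01,
         7.97640241e+02],
       [ 0.00000000e+00,  0.00000000e+00,  0.00000000e+00,
         1.00000000e+00]])}
```

View pics/scene1.png

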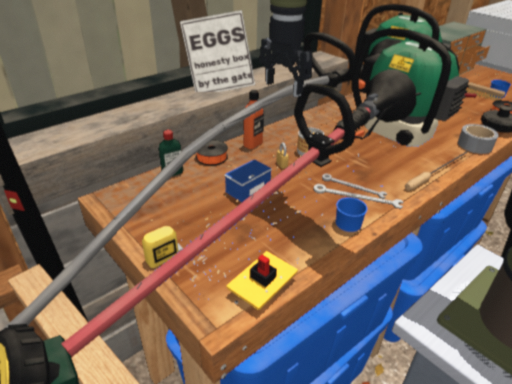

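View pics/side1.png

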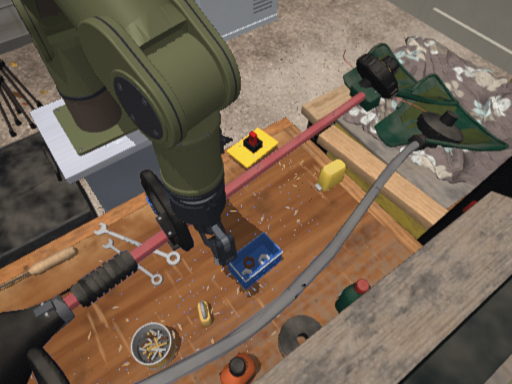

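Scene view: the yellow lids are at (263,280) with the red grip top near (264,257). The blue tin is at (248,182), beyond the red shaft. Side view: lids at (253,147), tin at (255,258).

```bash
cat > h.py <<'E'
import numpy as np,cv2
def ray(K,T,uv,z):
    uv=np.atleast_2d(uv).astype(float);d=np.c_[(uv-K[:2,2])/[K[0,0],K[1,1]],np.ones(len(uv))]@T[:3,:3].T
    return T[:3,3]+d*((z-T[2,3])/d[:,2])[:,None]
def cloud(K,T,uv,d):
    uv=uv.astype(float);z=d[:,None];c=np.c_[(uv-K[:2,2])/[K[0,0],K[1,1]]*z,z]
    return c@T[:3,:3].T+T[:3,3]
def blob(m,near=None):
    n,l,s,c=cv2.connectedComponentsWithStats(m.astype(np.uint8))
    i=1+np.argmin(np.hypot(*(c[1:]-near).T)+1e3*(s[1:,4]<25))
    return l==i
def pix(m): v,u=np.nonzero(m); return np.c_[u,v]
def rect(P):
    (c,s,a)=cv2.minAreaRect(P[:,:2].astype(np.float32))
    if s[0]>s[1]: s=s[::-1]; a-=90
    a=(a+90)%180-90   # angle of short side from x, deg
    return np.round(c,1),np.round(s,1),round(a,1)
def hsv(p): return [x.astype(int) for x in cv2.split(cv2.cvtColor(p,cv2.COLOR_RGB2HSV))]
E
python3 - <<'E'
from h import *
near={"scene":((263,285),(264,257),(248,182)),"side":((253,147),(253,137),(255,258))}
for n in near:
    f=np.load(f"pics/{n}.npz");p,d,K,T=f['p'],f['d'],f['mtx'],f['T'];h,s,v=hsv(p)
    y=blob((h>22)&(h<35)&(s>150)&(v>120),near[n][0]);
    u=pix(y);hull=cv2.convexHull(u.astype(np.int32))[:,0]
    C=cloud(K,T,u,d[y]);top=abs(C[:,2]-27)<4
    print(n,"yellow",len(u),"z",np.percentile(C[:,2],[5,50,95]).round(1),"cloud",rect(C[top]),"ray",rect(ray(K,T,hull,27)))
    r=blob(((h<8)|(h>172))&(s>150)&(v>90)&(np.hypot(*(np.mgrid[:384,:512][::-1]-np.array(near[n][1])[:,None,None]))<20),near[n][1])
    C=cloud(K,T,pix(r),d[r]);t=C[:,2]>75
    print(" red",len(C),"zmax",np.percentile(C[:,2],[50,98]).round(1),C[t].mean(0).round(1),t.sum(),rect(C[t]) if t.sum()>3 else '')
    b=blob((h>95)&(h<125)&(s>110)&(v>40),near[n][2]);C=cloud(K,T,pix(b),d[b]);t=abs(C[:,2]-56)<4
    print(" tin",len(C),"z",np.percentile(C[:,2],[5,95,99]).round(1),t.sum(),rect(C[t]))
    o=p.copy();o[y]=(255,0,255);o[r]=(0,255,0);q=pix(b)[t];o[q[:,1],q[:,0]]=(255,255,255)
    cx,cy=(255,225) if n=="scene" else (255,205)
    cv2.imwrite(f"pics/{n}2.png",cv2.resize(o[cy-95:cy+95,cx-65:cx+65][:,:,::-1],None,fx=3,fy=3,interpolation=0))
a=[cv2.imread(f"pics/{n}2.png") for n in near];cv2.imwrite("pics/both2.png",np.hstack(a))
E
```

```text
scene yellow 1299 z [25.2 26.9 28.7] cloud (array([362.1, 289.8]), array([ 78.7, 122. ]), 9.8) ray (array([362.3, 289.4]), array([ 77.9, 120.7]), 9.6)
 red 172 zmax [66.3 80.4] [359.8 291.9  78.3] 59 (array([360.7, 292.3]), array([13.6, 19.8]), -87.4)
 tin 459 z [ 8.6 46.7 48.8] 0 (array([0., 0.]), array([0., 0.]), 0.0)
side yellow 615 z [24.5 26.9 29.4] cloud (array([361.3, 288.5]), array([ 75.9, 119.8]), 10.1) ray (array([361.3, 288.7]), array([ 75. , 117.4]), 9.6)
 red 75 zmax [66.3 80.8] [362.8 286.2  78.1] 32 (array([363.4, 286.8]), array([11.4, 20.9]), -83.2)
 tin 898 z [ 2.4 56.9 58.5] 198 (array([628. , 101.3]), array([ 58.8, 101.3]), 4.4)
```

View pics/both2.png

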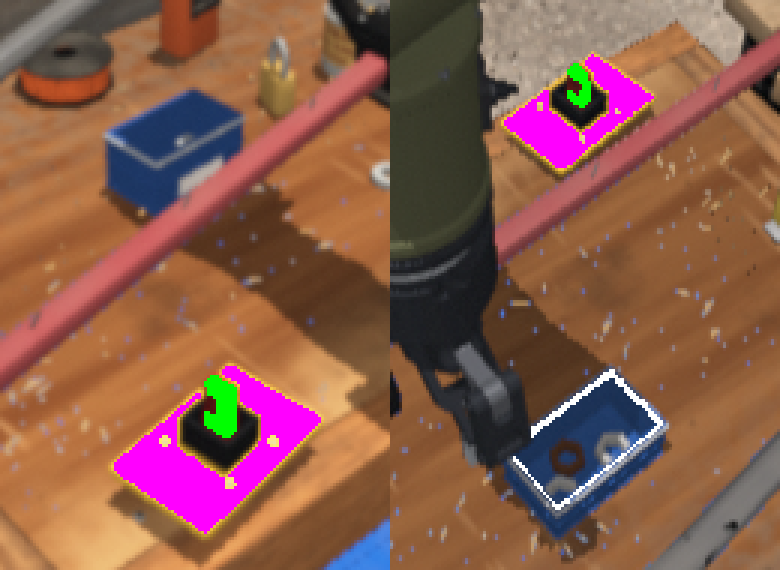

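Masks are clean and the sizes match the data: lids at (361.8,289.2), yaw about 9.8°; tin at about (628,101), yaw about 4.4°, with the rim partly hidden by the finger. I'll move to above the lids and remeasure the tin once it is uncovered.

Run:
```python
from h import *; from cell import observe
s=observe();R=np.array(s['tcp_rot']);print(R.round(3),s['finger_gap'],s['force'])
a=np.degrees(np.arctan2(R[1,1],R[0,1]));print("y axis heading",a,"want ±",99.8)
print((np.array([361.8,289.2,150])-s['tcp_pos'])/30)
for n in("scene","side"):
    f=np.load(f"pics/{n}.npz");p,d,K,T=f['p'],f['d'],f['mtx'],f['T'];h,sa,v=hsv(p)
    m=((h<8)|(h>170))&(sa>90)&(v>60)&(d>0);C=cloud(K,T,pix(m),d[m]);
    for y in(50,100,150,200,250,300,350):
        t=(abs(C[:,1]-y)<8)&(C[:,2]>85)&(C[:,2]<150)&(C[:,0]>350)&(C[:,0]<620)
        if t.sum()>3:print(n,y,t.sum(),"x",np.percentile(C[t,0],[5,50,95]).round(),"zmax",np.percentile(C[t,2],95).round())
```

```text
[[-0.     1.    -0.001]
 [ 1.     0.     0.   ]
 [ 0.    -0.001 -1.   ]] 0.9993923118439115 [-0.76068469  0.06806696 -1.11167732]
y axis heading 0.013081665142856483 want ± 99.8
[-8.75681146  9.62958883 -2.68751307]
scene 50 58 x [490. 496. 509.] zmax 132.0
scene 100 58 x [482. 489. 504.] zmax 127.0
scene 150 70 x [475. 480. 495.] zmax 122.0
scene 200 69 x [468. 472. 485.] zmax 118.0
scene 250 93 x [460. 466. 480.] zmax 113.0
scene 300 98 x [452. 458. 472.] zmax 109.0
scene 350 103 x [445. 450. 464.] zmax 105.0
side 150 71 x [481. 493. 500.] zmax 123.0
side 200 61 x [473. 485. 492.] zmax 118.0
side 250 56 x [465. 478. 484.] zmax 113.0
side 300 55 x [457. 470. 477.] zmax 108.0
side 350 51 x [450. 462. 470.] zmax 104.0
```

```bash
python3 -m crank '[{"dp":[0,0.4,0.6],"delta_rot":[0,0,0]},{"dp":[-0.3,0.9,0.6],"delta_rot":[0,0,0]},{"dp":[-0.7,0.9,0],"delta_rot":[0,0,0]},{"dp":[-0.8,0.9,0],"delta_rot":[0,0,0]},{"dp":[-0.8,0.9,0],"delta_rot":[0,0,0]},{"dp":[-0.8,0.9,0],"delta_rot":[0,0,0]},{"dp":[-0.8,0.9,0],"delta_rot":[0,0,0]},{"dp":[-0.8,0.9,0],"delta_rot":[0,0,0]}]' 0.6 60
```

```text
t: 1.1
tcp_pos: [473.9, 201.6, 267.0]
tcp_rot: [[0.0, 1.0, -0.001], [1.0, -0.0, -0.0], [-0.0, -0.001, -1.0]]
force: [-0.7, -0.8, 0.8]
finger_gap: 0.598
finger_force: 0.0
```

```bash
python3 -m crank '[{"dp":[-0.4,0.3,0],"delta_rot":[0,0,1]},{"dp":[-0.4,0.3,0],"delta_rot":[0,0,1]},{"dp":[-0.4,0.3,0],"delta_rot":[0,0,1]},{"dp":[-0.4,0.3,0],"delta_rot":[0,0,1]},{"dp":[-0.4,0.3,0],"delta_rot":[0,0,1]},{"dp":[-0.4,0.3,-0.2],"delta_rot":[0,0,1]},{"dp":[-0.4,0.3,-0.4],"delta_rot":[0,0,1]},{"dp":[-0.4,0.3,-0.5],"delta_rot":[0,0,1]},{"dp":[-0.4,0.3,-0.5],"delta_rot":[0,0,1]},{"dp":[-0.14,0.22,-0.4],"delta_rot":[0,0,1]}]' && python3 -m crank '[{"dp":[0,0,0],"delta_rot":[0,0,1]},{"dp":[0,0,0],"delta_rot":[0,0,1]},{"dp":[0,0,0],"delta_rot":[0,0,1]},{"dp":[0,0,0],"delta_rot":[0,0,1]},{"dp":[0,0,0],"delta_rot":[0,0,1]},{"dp":[0,0,0],"delta_rot":[0,0,1]},{"dp":[0,0,0],"delta_rot":[0,0,0.6]},{"dp":[0,0,0],"delta_rot":[0,0,0]}]'
python3 - <<'E'
from h import *; from cell import *
print(np.round(observe()['q'],2))
for n in("scene","side","wrist"):
    c=calibration(n);p,d=get_image(n);K,T=c['mtx'],c['T'];h,s,v=hsv(p)
    np.savez(f"pics/{n}3.npz",p=p,d=d,**c)
    if n!="wrist":
        b=blob((h>95)&(h<125)&(s>110)&(v>40),(248,182) if n=="scene" else (255,258));u=pix(b)
        C=cloud(K,T,u,d[b]);t=abs(C[:,2]-56)<4;print(n,t.sum(),rect(C[t]) if t.sum()>5 else'')
        e=(np.hypot(*(np.mgrid[:384,:512][::-1]-np.array((248,182) if n=="scene" else (255,258))[:,None,None]))<50)&(d>0)
        C=cloud(K,T,pix(e),d[e]);t=(abs(C[:,2]-56)<2.5)&(abs(C[:,0]-628)<60)&(abs(C[:,1]-101)<75);print(" alldepth",t.sum(),rect(C[t]))
    cv2.imwrite(f"pics/{n}3.png",p[:,:,::-1])
E
```

```text
t: 2.35
tcp_pos: [361.8, 288.6, 206.6]
tcp_rot: [[-0.868, 0.496, -0.001], [0.496, 0.868, -0.001], [0.0, -0.001, -1.0]]
force: [0.1, -0.9, 0.1]
finger_gap: 0.599
finger_force: 0.0
t: 3.35
tcp_pos: [362.8, 288.3, 207.0]
tcp_rot: [[-0.986, -0.166, -0.001], [-0.166, 0.986, -0.0], [0.001, -0.0, -1.0]]
force: [-0.4, -0.9, 0.2]
finger_gap: 0.599
finger_force: 0.0
[-0.35  0.59 -0.66  2.05  0.56  0.69  0.36]
scene 0 
 alldepth 47 (array([617.2, 110.4]), array([ 38.8, 120.3]), -30.1)
side 236 (array([627.2, 101.2]), array([ 59.7, 102.1]), 4.6)
 alldepth 355 (array([629.2,  99.7]), array([ 63.8, 105.8]), 4.2)
```

View pics/wrist3.png

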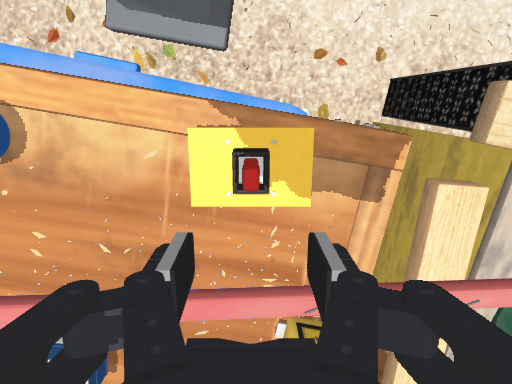

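Wrist view: yellow lid square to the image at (190–313,128–207), red grip inside the collar at about (250,172). It is well aligned, so I'll refine with a ray from this view.

Run:
```python
from h import *
f=np.load("pics/wrist3.npz");p,d,K,T=f['p'],f['d'],f['mtx'],f['T'];h,s,v=hsv(p)
y=blob((h>22)&(h<35)&(s>120)&(v>150),(250,167));C=cloud(K,T,pix(y),d[y]);print(rect(ray(K,T,pix(y),27)),np.percentile(C[:,2],[5,50,95]))
c=blob((v<60)&(np.hypot(*(np.mgrid[:384,:512][::-1]-np.array([250,170])[:,None,None]))<32),(250,155))
print("collar",rect(ray(K,T,pix(c),51)))
r=blob(((h<8)|(h>172))&(s>130)&(np.hypot(*(np.mgrid[:384,:512][::-1]-np.array([250,172])[:,None,None]))<25),(250,172))
C=cloud(K,T,pix(r),d[r]);t=C[:,2]>75;print(t.sum(),C[t].mean(0),rect(C[t]))
```

```text
(array([361.9, 286.3]), array([ 77.7, 120.6]), 9.5) [26.65383337 27.98967069 29.21482712]
collar (array([358. , 286.1]), array([31.3, 37.4]), -79.7)
364 [360.23481097 286.21521062  80.29168324] (array([333.8, 281.2]), array([13.4, 73.9]), -80.3)
```

```bash
python3 -m crank '[{"dp":[-0.04,-0.02,-0.8],"delta_rot":[0,0,0]},{"dp":[0,0,-0.8],"delta_rot":[0,0,0]},{"dp":[0,0,-0.8],"delta_rot":[0,0,0]},{"dp":[0,0,-0.8],"delta_rot":[0,0,0]},{"dp":[0,0,-0.7],"delta_rot":[0,0,0]},{"dp":[0,0,-0.6],"delta_rot":[0,0,0]},{"dp":[0,0,-0.4],"delta_rot":[0,0,0]},{"dp":[0,0,-0.15],"delta_rot":[0,0,0]},{"dp":[0,0,0],"delta_rot":[0,0,0]},{"dp":[0,0,0],"delta_rot":[0,0,0]}]'; python3 -c "
from cell import *;import cv2
p,d=get_image('wrist');q,_=get_image('scene');import numpy as np
cv2.imwrite('pics/w4.png',np.vstack([p[120:],cv2.resize(q[200:332,135:391],(512,264))])[:,:,::-1])"
```

```text
t: 4.75
tcp_pos: [361.9, 288.3, 56.2]
tcp_rot: [[-0.986, -0.167, 0.001], [-0.167, 0.986, 0.001], [-0.001, 0.001, -1.0]]
force: [-0.3, -0.4, -0.1]
finger_gap: 0.601
finger_force: 0.0
```

View pics/w4.png

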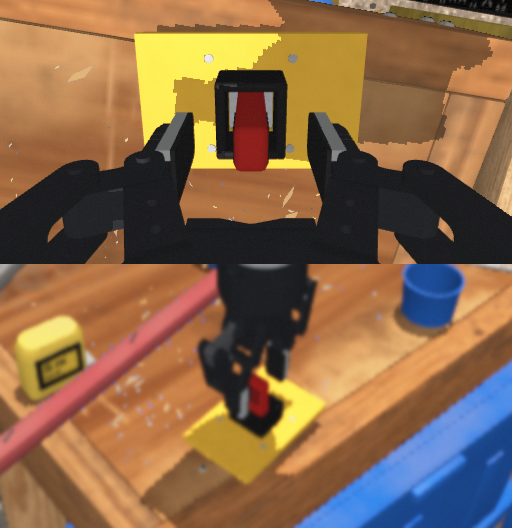

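The red grip stands midway between the fingers (wrist view, column 251) and the fingertips are above the collar. Closing.

```bash
python3 -m crank '[{"dp":[0,0,-0.06],"delta_rot":[0,0,0]},{"dp":[0,0,0],"delta_rot":[0,0,0]},{"dp":[0,0,0],"delta_rot":[0,0,0]},{"dp":[0,0,0],"delta_rot":[0,0,0]},{"dp":[0,0,0],"delta_rot":[0,0,0]},{"dp":[0,0,0],"delta_rot":[0,0,0]},{"dp":[0,0,0],"delta_rot":[0,0,0]},{"dp":[0,0,0],"delta_rot":[0,0,0]}]' 0 70; python3 -m crank '[{"dp":[0,0,0.2],"delta_rot":[0,0,0]},{"dp":[0,0,0.3],"delta_rot":[0,0,0]},{"dp":[0,0,0.3],"delta_rot":[0,0,0]},{"dp":[0,0,0.2],"delta_rot":[0,0,0]},{"dp":[0,0,0],"delta_rot":[0,0,0]},{"dp":[0,0,0],"delta_rot":[0,0,0]}]'
python3 - <<'E'
from h import *; from cell import *
for n in("scene","wrist"):
    c=calibration(n);p,d=get_image(n);K,T=c['mtx'],c['T'];h,s,v=hsv(p)
    y=blob((h>22)&(h<35)&(s>120)&(v>100),(263,270) if n=="scene" else (250,220));C=cloud(K,T,pix(y),d[y])
    A=np.c_[C[:,:2]-C[:,:2].mean(0),np.ones(len(C))];k=np.linalg.lstsq(A,C[:,2],rcond=None)[0]
    print(n,rect(C),np.percentile(C[:,2],[5,50,95]),"slope",k.round(3))
E
```

```text
t: 5.85
tcp_pos: [361.6, 288.3, 54.1]
tcp_rot: [[-0.986, -0.167, 0.0], [-0.167, 0.986, 0.001], [-0.0, 0.001, -1.0]]
force: [-1.2, 0.8, 5.2]
finger_gap: 0.153
finger_force: 69.1
t: 6.6
tcp_pos: [361.6, 287.9, 83.9]
tcp_rot: [[-0.986, -0.167, -0.0], [-0.167, 0.986, -0.0], [0.0, -0.0, -1.0]]
force: [0.2, -0.2, -3.1]
finger_gap: 0.154
finger_force: 68.5
scene (array([417.8, 300. ]), array([ 51.2, 110.5]), 53.0) [-0.39206225 56.77437255 58.32344254] slope [-1.291 -0.164 49.732]
wrist (array([355.7, 244. ]), array([ 79.9, 108.2]), -80.9) [56.59624875 57.62713201 58.66023923] slope [-0.09   0.151 58.29 ]
```

Wrench -3.1 N matches both lids together (3.3 N), and the plate went from 27 to 57 mm, so they lifted together. Raise, then cross.

```bash
python3 -m crank '[{"dp":[0,0,0.3],"delta_rot":[0,0,0]},{"dp":[0,0,0.5],"delta_rot":[0,0,0]},{"dp":[0,0,0.6],"delta_rot":[0,0,0]},{"dp":[0,0,0.6],"delta_rot":[0,0,0]},{"dp":[0,0,0.6],"delta_rot":[0,0,0]},{"dp":[0,0,0.6],"delta_rot":[0,0,0]},{"dp":[0,0,0.6],"delta_rot":[0,0,0]},{"dp":[0,0,0.5],"delta_rot":[0,0,0]},{"dp":[0,0,0.3],"delta_rot":[0,0,0]},{"dp":[0,0,0.1],"delta_rot":[0,0,0]}]' && python3 -m crank '[{"dp":[0.1,-0.07,0],"delta_rot":[0,0,0]},{"dp":[0.25,-0.17,0],"delta_rot":[0,0,0]},{"dp":[0.4,-0.28,0],"delta_rot":[0,0,-0.1]},{"dp":[0.5,-0.35,0],"delta_rot":[0,0,-0.1]},{"dp":[0.5,-0.35,0],"delta_rot":[0,0,-0.1]},{"dp":[0.5,-0.35,0],"delta_rot":[0,0,-0.1]},{"dp":[0.5,-0.35,0],"delta_rot":[0,0,-0.1]},{"dp":[0.5,-0.35,0],"delta_rot":[0,0,-0.1]},{"dp":[0.5,-0.35,0],"delta_rot":[0,0,-0.1]},{"dp":[0.5,-0.35,0],"delta_rot":[0,0,-0.1]}]' && python3 -m crank '[{"dp":[0.5,-0.35,0],"delta_rot":[0,0,-0.06]},{"dp":[0.5,-0.35,0],"delta_rot":[0,0,0]},{"dp":[0.5,-0.35,0],"delta_rot":[0,0,0]},{"dp":[0.5,-0.35,0],"delta_rot":[0,0,0]},{"dp":[0.5,-0.35,0],"delta_rot":[0,0,0]},{"dp":[0.5,-0.35,0],"delta_rot":[0,0,0]},{"dp":[0.4,-0.3,0],"delta_rot":[0,0,0]},{"dp":[0.25,-0.18,0],"delta_rot":[0,0,0]},{"dp":[0.1,-0.06,0],"delta_rot":[0,0,0]},{"dp":[0,0,0],"delta_rot":[0,0,0]}]'
python3 - <<'E'
from h import *; from cell import *
print(np.round(observe()['q'],2),observe()['tcp_pos'])
im=[]
for n in("scene","side","wrist"):
    c=calibration(n);p,d=get_image(n);np.savez(f"pics/{n}5.npz",p=p,d=d,**c);im.append(p)
cv2.imwrite('pics/a5.png',np.vstack([np.hstack([im[0][60:260,100:380],im[1][120:320,120:400]]),np.hstack([cv2.resize(im[2],(400,300)),np.zeros((300,160,3),np.uint8)])])[:,:,::-1])
E
```

```text
t: 7.95
tcp_pos: [361.7, 288.0, 225.4]
tcp_rot: [[-0.986, -0.167, 0.0], [-0.167, 0.986, 0.0], [-0.0, 0.0, -1.0]]
force: [0.2, -0.0, -3.6]
finger_gap: 0.152
finger_force: 68.4
t: 9.2
tcp_pos: [490.1, 198.2, 225.0]
tcp_rot: [[-0.997, -0.083, -0.0], [-0.083, 0.997, 0.0], [0.0, 0.0, -1.0]]
force: [-0.1, -1.0, -3.9]
finger_gap: 0.147
finger_force: 68.5
t: 10.45
tcp_pos: [601.4, 120.1, 225.0]
tcp_rot: [[-0.997, -0.078, -0.0], [-0.078, 0.997, 0.0], [0.0, 0.0, -1.0]]
force: [0.2, 0.4, -2.6]
finger_gap: 0.144
finger_force: 68.5
[ 0.09  0.75 -0.68  1.59  0.53  0.99  0.9 ] [601.41865409 120.08285989 225.03117487]
```

View pics/a5.png

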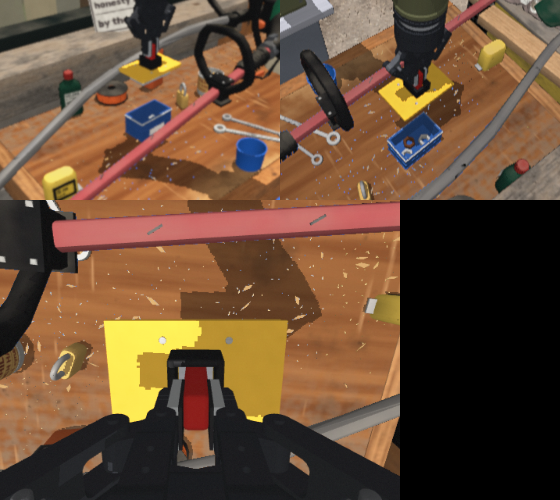

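Lids are level and together above the shaft side of the tin; in the scene crop the tin is clear at about (148,118), in the side crop at (415,137). Now measuring the lid against the tin in the same views, so calibration errors cancel.

Run:
```python
from h import *
Ax=lambda a:np.array([np.cos(a),np.sin(a)])
for n,nr,ny in(("scene",(248,182),(253,128)),("side",(255,258),(255,210))):
    f=np.load(f"pics/{n}5.npz");p,d,K,T=f['p'],f['d'],f['mtx'],f['T'];h,s,v=hsv(p)
    y=blob((h>22)&(h<35)&(s>150)&(v>100),ny);C=cloud(K,T,pix(y),d[y])
    k=np.linalg.lstsq(np.c_[C[:,:2]-C[:,:2].mean(0),np.ones(len(C))],C[:,2],rcond=None)[0]
    print(n,"lid",len(C),np.percentile(C[:,2],[5,50,95]).round(1),"slope",k.round(3)[:2],"ray198",rect(ray(K,T,pix(y),198)))
    # tin: depth points in footprint
    m=d>0;C=cloud(K,T,pix(m),d[m]);t=(abs(C[:,0]-628)<48)&(abs(C[:,1]-101)<66)&(C[:,2]>30)&(C[:,2]<75);C=C[t]
    print(" hist z",np.histogram(C[:,2],np.arange(30,76,3))[0])
    for z0 in(53,54.5,56): 
        t=abs(C[:,2]-z0)<2;print("  ",z0,t.sum(),rect(C[t]) if t.sum()>5 else'')
    # per-edge estimate: rim points in tin frame at 4.5deg
    t=abs(C[:,2]-55.5)<3;a=np.radians(4.5);L=(C[t,:2]-[628,101])@np.c_[Ax(a),Ax(a+np.pi/2)]
    for i,w,o in((0,28,40),(1,49,25)):
        for sg in(-1,1):
            e=(abs(L[:,i]-sg*w)<7)&(abs(L[:,1-i])<o)
            if e.sum()>4:print("   edge axis",i,sg,e.sum(),np.percentile(L[e,i],[5,50,95]).round(1),"expected",sg*w,"slope deg",np.degrees(np.polyfit(L[e,1-i],L[e,i],1)[0]).round(1))
```

```text
scene lid 163 [196.3 197.6 198.9] slope [-0.425  0.215] ray198 (array([585.8,  79. ]), array([46.4, 85. ]), 47.0)
 hist z [ 83  75  71  78  82  75  73  90 160  17   0   0   0   0   0]
   53 158 (array([628. , 103.9]), array([ 66. , 104.4]), 4.1)
   54.5 201 (array([627.5, 103.7]), array([ 67. , 104.7]), 4.7)
   56 176 (array([626.7, 103.6]), array([ 65.7, 105. ]), 3.7)
   edge axis 0 -1 68 [-32.2 -29.1 -25.3] expected -28 slope deg -0.3
   edge axis 0 1 56 [25.5 27.5 31. ] expected 28 slope deg -1.1
   edge axis 1 -1 30 [-49.2 -45.9 -43.9] expected -49 slope deg 1.2
   edge axis 1 1 41 [48.2 51.6 55. ] expected 49 slope deg 0.4
side lid 857 [196.1 197.7 199.4] slope [ 0.39  -0.305] ray198 (array([600.7, 117.8]), array([ 75.3, 111.9]), 4.4)
 hist z [ 90  57  50  53  46  35  28 113 280  52   0   0   0   0   0]
   53 224 (array([628.8,  99.9]), array([ 64.7, 105.9]), 4.2)
   54.5 334 (array([628.8,  99.8]), array([ 64.7, 106.2]), 4.2)
   56 323 (array([629.1,  99.8]), array([ 63.8, 106.2]), 4.3)
   edge axis 0 -1 101 [-30.6 -27.5 -24.9] expected -28 slope deg 0.5
   edge axis 0 1 115 [26.7 29.9 32.6] expected 28 slope deg 0.1
   edge axis 1 -1 70 [-53.7 -50.9 -48. ] expected -49 slope deg 0.4
   edge axis 1 1 54 [46.  48.3 50.9] expected 49 slope deg 0.1
```

Lid height 197.6 vs 198 expected, so no slip. Scene and side disagree by 4 mm in y on the tin against 3.5 mm of play. I'll shift 70 mm past the tin so the wrist camera sees both tin and lid, since that view already calibrated itself on the lids.

```bash
python3 -m crank '[{"dp":[0.2,-0.03,0.1],"delta_rot":[0,0,0]},{"dp":[0.4,-0.1,0.2],"delta_rot":[0,0,0]},{"dp":[0.5,-0.1,0.2],"delta_rot":[0,0,0]},{"dp":[0.5,-0.1,0.2],"delta_rot":[0,0,0]},{"dp":[0.5,-0.1,0],"delta_rot":[0,0,0]},{"dp":[0.5,-0.1,0],"delta_rot":[0,0,0]},{"dp":[0.4,-0.1,0],"delta_rot":[0,0,0]},{"dp":[0.2,0,0],"delta_rot":[0,0,0]},{"dp":[0,0,0],"delta_rot":[0,0,0]},{"dp":[0,0,0],"delta_rot":[0,0,0]}]'
python3 - <<'E'
from h import *; from cell import *
s=observe();print(s['tcp_pos'])
c=calibration("wrist");p,d=get_image("wrist");np.savez("pics/wrist6.npz",p=p,d=d,tcp=s['tcp_pos'],R=s['tcp_rot'],**c)
cv2.imwrite('pics/w6.png',p[:,:,::-1])
E
```

```text
t: 11.85
tcp_pos: [697.1, 101.2, 246.1]
tcp_rot: [[-0.997, -0.078, -0.001], [-0.078, 0.997, 0.0], [0.001, 0.0, -1.0]]
force: [-0.1, -0.8, -3.6]
finger_gap: 0.147
finger_force: 68.5
[697.11882209 101.24170512 246.07020642]
```

View pics/w6.png

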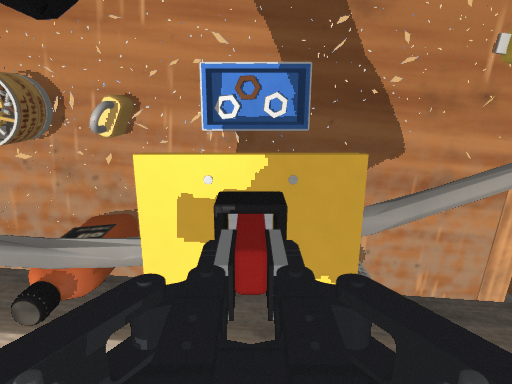

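Wrist view: tin rim at cols 201–311, rows 63–130, fully visible. The lid plate spans cols 134–368 with its near edge at row 154.

Run:
```python
from h import *
f=np.load("pics/wrist6.npz");p,d,K,T,tcp,R=[f[k] for k in('p','d','mtx','T','tcp','R')];h,s,v=hsv(p)
b=blob((h>95)&(h<130)&(s>60)&(v>40)&(np.mgrid[:384,:512][0]<150),(256,96));u=pix(b);C=cloud(K,T,u,d[b]);t=abs(C[:,2]-56)<5
print("tin rim z",np.median(C[t,2]),t.sum(),"cloud",rect(C[t]),"ray",rect(ray(K,T,u,56)))
y=blob((h>22)&(h<35)&(s>120)&(v>100),(200,220));u=pix(y);C=cloud(K,T,u,d[y]);print("plate z",np.percentile(C[:,2],[5,50,95]))
P=(ray(K,T,u,219)-tcp)@R   # tool frame x,y
v_=u[:,1]
for r in(165,185,200,225,250):
    q=P[v_==r];print(r,"y",q[:,1].min().round(1),q[:,1].max().round(1),"mid",(q[:,1].min()+q[:,1].max())/2)
us=u[:,0]
e=[P[us==k][:,0].max() for k in range(145,360,20)];e2=[P[us==k][:,0].min() for k in range(145,360,20)];print("x edge max",np.round(e,1),"min",np.round(e2,1))
```

```text
tin rim z 56.88083723718745 1565 cloud (array([628. ,  98.7]), array([ 60. , 102.7]), 4.5) ray (array([628. ,  98.7]), array([ 59.8, 102.5]), 4.5)
plate z [218.66486155 219.68490531 220.71238219]
165 y -61.8 6.7 mid -27.521185587802655
185 y -61.7 -2.0 mid -31.860244686160062
200 y -61.9 -41.2 mid -51.567099557343994
225 y -61.5 -42.1 mid -51.787844000693056
250 y -61.7 -29.1 mid -45.38990935297383Traceback (most recent call last):
  File "<stdin>", line 11, in <module>
    return umr_maximum(a, axis, None, out, keepdims, initial, where)
ValueError: zero-size array to reduction operation maximum which has no identity
```

Run:
```python
from h import *
f=np.load("pics/wrist6.npz");p,d,K,T,tcp,R=[f[k] for k in('p','d','mtx','T','tcp','R')];h,s,v=hsv(p)
y=(h>18)&(h<38)&(s>120)&(v>60)&(abs(d-np.median(d[160:185,180:330]))<25);y=blob(cv2.morphologyEx(y.astype(np.uint8),cv2.MORPH_CLOSE,np.ones((5,5))),(250,200));u=pix(y)
P=(ray(K,T,u,219.3)-tcp)@R
for r in(165,185,225,250,270):
    q=P[u[:,1]==r][:,1];print(r,q.min().round(1),q.max().round(1),"mid",((q.min()+q.max())/2).round(2))
k=[P[u[:,0]==c][:,0] for c in range(145,360,20)];k=[a for a in k if len(a)];print("x",[ (a.min().round(1),a.max().round(1)) for a in k])
print("T-offset in tool",((T[:3,3]-tcp)@R).round(1), "tin in tool",((np.array([628,98.7,56])-tcp)@R).round(1))
```

```text
165 -61.7 58.2 mid -1.75
185 -61.6 58.1 mid -1.75
225 -62.0 57.9 mid -2.01
250 -61.6 58.1 mid -1.74
270 -61.5 58.0 mid -1.74
x [(np.float64(-27.9), np.float64(40.0)), (np.float64(-31.6), np.float64(40.0)), (np.float64(-31.6), np.float64(40.0)), (np.float64(-9.6), np.float64(40.0)), (np.float64(19.9), np.float64(40.0)), (np.float64(19.9), np.float64(40.0)), (np.float64(19.9), np.float64(40.0)), (np.float64(14.5), np.float64(40.0)), (np.float64(-23.5), np.float64(40.0)), (np.float64(-33.5), np.float64(40.0)), (np.float64(-27.9), np.float64(40.0))]
T-offset in tool [  66.7   -1.9 -143.6] tin in tool [ 69.    2.8 190.1]
```

The wrist camera's bias is about -1.8 mm in y, shown by both the plate in the hand and the lids on the bench. Tin centre is therefore (628, 100.6), yaw 4.5°; TCP target (628.3, 100.7). Going back over it and down to just above the rim.

```bash
python3 -m crank '[{"dp":[-0.2,0,0],"delta_rot":[0,0,0]},{"dp":[-0.4,0,0],"delta_rot":[0,0,0]},{"dp":[-0.5,0,0],"delta_rot":[0,0,0]},{"dp":[-0.5,0,0],"delta_rot":[0,0,-0.02]},{"dp":[-0.4,0,0],"delta_rot":[0,0,0]},{"dp":[-0.2,0,0],"delta_rot":[0,0,0]},{"dp":[-0.09,-0.02,-0.2],"delta_rot":[0,0,0]},{"dp":[0,0,-0.4],"delta_rot":[0,0,0]},{"dp":[0,0,-0.5],"delta_rot":[0,0,0]},{"dp":[0,0,-0.5],"delta_rot":[0,0,0]}]' && python3 -m crank '[{"dp":[0,0,-0.5],"delta_rot":[0,0,0]},{"dp":[0,0,-0.5],"delta_rot":[0,0,0]},{"dp":[0,0,-0.5],"delta_rot":[0,0,0]},{"dp":[0,0,-0.5],"delta_rot":[0,0,0]},{"dp":[0,0,-0.4],"delta_rot":[0,0,0]},{"dp":[0,0,-0.2],"delta_rot":[0,0,0]},{"dp":[0,0,-0.1],"delta_rot":[0,0,0]},{"dp":[0,0,0],"delta_rot":[0,0,0]},{"dp":[0,0,0],"delta_rot":[0,0,0]}]'
python3 - <<'E'
from h import *; from cell import *
im=[get_image(n)[0] for n in("scene","side")]
cv2.imwrite('pics/a7.png',np.hstack([cv2.resize(im[0][110:230,180:310],(390,360)),cv2.resize(im[1][180:300,190:320],(390,360))])[:,:,::-1])
E
```

```text
t: 13.15
tcp_pos: [628.8, 100.0, 196.3]
tcp_rot: [[-0.997, -0.075, -0.001], [-0.075, 0.997, -0.0], [0.001, -0.0, -1.0]]
force: [-0.9, 0.4, -3.4]
finger_gap: 0.145
finger_force: 68.5
t: 14.28
tcp_pos: [629.3, 100.4, 117.5]
tcp_rot: [[-0.997, -0.075, 0.001], [-0.075, 0.997, 0.0], [-0.001, 0.0, -1.0]]
force: [0.3, -0.2, -3.7]
finger_gap: 0.15
finger_force: 68.5
```

View pics/a7.png

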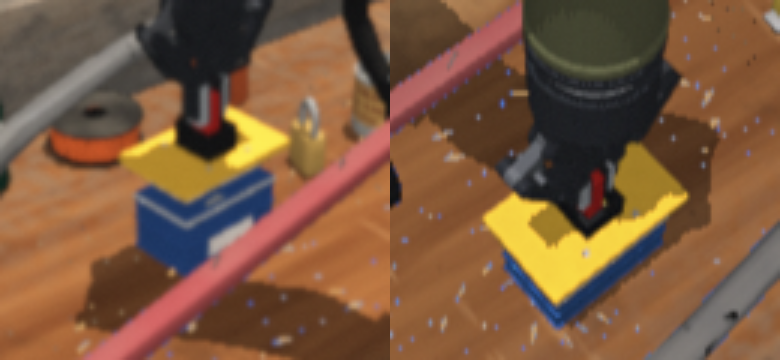

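The lid is square over the tin, plug just above the rim, in both crops. Trim by 1 mm in x and lower slowly.

```bash
python3 -m crank '[{"dp":[-0.03,0.01,-0.1],"delta_rot":[0,0,0]},{"dp":[0,0,-0.1],"delta_rot":[0,0,0]},{"dp":[0,0,-0.1],"delta_rot":[0,0,0]},{"dp":[0,0,-0.1],"delta_rot":[0,0,0]},{"dp":[0,0,-0.05],"delta_rot":[0,0,0]},{"dp":[0,0,0],"delta_rot":[0,0,0]}]'
```

```text
t: 15.12
tcp_pos: [627.9, 100.5, 103.3]
tcp_rot: [[-0.997, -0.075, -0.0], [-0.075, 0.997, -0.0], [0.0, 0.0, -1.0]]
force: [0.5, -1.6, -3.4]
finger_gap: 0.146
finger_force: 68.5
```

Plug is 7 mm inside the mouth with no contact force. Continue.

```bash
python3 -m crank '[{"dp":[0,0,-0.1],"delta_rot":[0,0,0]},{"dp":[0,0,-0.1],"delta_rot":[0,0,0]},{"dp":[0,0,-0.07],"delta_rot":[0,0,0]},{"dp":[0,0,-0.05],"delta_rot":[0,0,0]},{"dp":[0,0,-0.03],"delta_rot":[0,0,0]},{"dp":[0,0,0],"delta_rot":[0,0,0]}]'; python3 -m crank '[{"dp":[0,0,-0.03],"delta_rot":[0,0,0]},{"dp":[0,0,0],"delta_rot":[0,0,0]}]'
```

```text
t: 15.88
tcp_pos: [628.0, 100.5, 93.0]
tcp_rot: [[-0.997, -0.075, -0.0], [-0.075, 0.997, 0.0], [0.0, 0.0, -1.0]]
force: [-0.3, -0.3, -2.8]
finger_gap: 0.147
finger_force: 68.5
t: 16.12
tcp_pos: [628.2, 100.7, 92.3]
tcp_rot: [[-0.997, -0.075, 0.0], [-0.075, 0.997, 0.0], [-0.0, 0.0, -1.0]]
force: [-0.3, -0.7, -2.5]
finger_gap: 0.146
finger_force: 68.6
```

```bash
python3 -m crank '[{"dp":[0,0,-0.03],"delta_rot":[0,0,0]},{"dp":[0,0,0],"delta_rot":[0,0,0]}]';python3 -m crank '[{"dp":[0,0,-0.03],"delta_rot":[0,0,0]},{"dp":[0,0,0],"delta_rot":[0,0,0]}]'
```

```text
t: 16.38
tcp_pos: [628.2, 100.6, 92.2]
tcp_rot: [[-0.997, -0.075, 0.001], [-0.075, 0.997, -0.0], [-0.001, -0.0, -1.0]]
force: [-2.9, -1.3, 5.3]
finger_gap: 0.148
finger_force: 69.7
t: 16.62
tcp_pos: [628.2, 100.6, 92.2]
tcp_rot: [[-0.997, -0.075, 0.001], [-0.075, 0.997, -0.0], [-0.001, -0.0, -1.0]]
force: [-3.3, -3.1, 11.2]
finger_gap: 0.143
finger_force: 70.7
```

Contact at TCP 92.2 (92 expected), now 11 N: seated. Ease off and release.

```bash
python3 -m crank '[{"dp":[0,0,0.05],"delta_rot":[0,0,0]},{"dp":[0,0,0],"delta_rot":[0,0,0]}]'; python3 -m crank '[{"dp":[0,0,0],"delta_rot":[0,0,0]},{"dp":[0,0,0],"delta_rot":[0,0,0]},{"dp":[0,0,0],"delta_rot":[0,0,0]},{"dp":[0,0,0],"delta_rot":[0,0,0]},{"dp":[0,0,0.1],"delta_rot":[0,0,0]},{"dp":[0,0,0.2],"delta_rot":[0,0,0]},{"dp":[0,0,0.2],"delta_rot":[0,0,0]},{"dp":[0,0,0],"delta_rot":[0,0,0]}]' 0.65
python3 - <<'E'
from h import *; from cell import *
s=observe();tcp,R=s['tcp_pos'],np.array(s['tcp_rot'])
c=calibration("wrist");p,d=get_image("wrist");K,T=c['mtx'],c['T'];h,sa,v=hsv(p)
y=(h>18)&(h<38)&(sa>120)&(v>60)&(d<350)&(d>0);y=blob(y,(250,200));C=cloud(K,T,pix(y),d[y])
k=np.linalg.lstsq(np.c_[C[:,:2]-C[:,:2].mean(0),np.ones(len(C))],C[:,2],rcond=None)[0]
print("plate z",np.percentile(C[:,2],[5,50,95]).round(1),"slope",k.round(3))
P=(C-tcp)@R;print("tool y",P[:,1].min().round(1),P[:,1].max().round(1),"x max",P[:,0].max().round(1),rect(C))
q,_=get_image("side");g,_=get_image("scene")
cv2.imwrite('pics/a8.png',np.hstack([cv2.resize(g[110:230,180:310],(390,360)),p[:360,60:460]])[:,:,::-1])
E
```

```text
t: 16.88
tcp_pos: [628.2, 100.6, 92.3]
tcp_rot: [[-0.997, -0.075, 0.0], [-0.075, 0.997, 0.0], [-0.0, 0.0, -1.0]]
force: [-2.2, -1.3, 4.8]
finger_gap: 0.152
finger_force: 69.6
t: 17.88
tcp_pos: [628.5, 100.7, 107.7]
tcp_rot: [[-0.997, -0.075, 0.001], [-0.075, 0.997, 0.001], [-0.001, 0.0, -1.0]]
force: [-0.3, -0.5, 0.3]
finger_gap: 0.652
finger_force: 0.0
plate z [64.9 66.  67. ] slope [9.0000e-03 3.0000e-03 6.6233e+01]
tool y -83.4 79.2 x max 40.1 (array([646.5, 100.1]), array([115.8, 162.5]), 4.4)
```

View pics/a8.png

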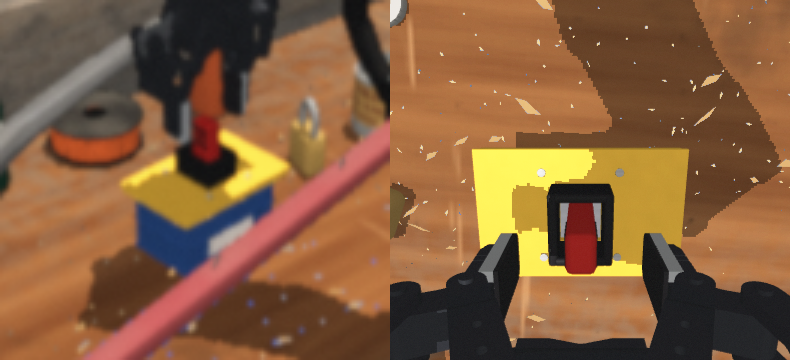

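Plate at 66 mm and flat (65 expected plus this view's usual 1 mm), so the lid is fully seated. The collar is centred between the open fingers (crop column 580). Lower around it, stopping just above the plate.

```bash
python3 -m crank '[{"dp":[-0.01,0,-0.2],"delta_rot":[0,0,0]},{"dp":[0,0,-0.3],"delta_rot":[0,0,0]},{"dp":[0,0,-0.3],"delta_rot":[0,0,0]},{"dp":[0,0,-0.3],"delta_rot":[0,0,0]},{"dp":[0,0,-0.18],"delta_rot":[0,0,0]},{"dp":[0,0,-0.1],"delta_rot":[0,0,0]},{"dp":[0,0,0],"delta_rot":[0,0,0]},{"dp":[0,0,0],"delta_rot":[0,0,0]}]' && python3 -m crank '[{"dp":[0,0,0],"delta_rot":[0,0,0]},{"dp":[0,0,0],"delta_rot":[0,0,0]},{"dp":[0,0,0],"delta_rot":[0,0,0]},{"dp":[0,0,0],"delta_rot":[0,0,0]},{"dp":[0,0,0],"delta_rot":[0,0,0]},{"dp":[0,0,0],"delta_rot":[0,0,0]}]' 0 50
```

```text
t: 19.02
tcp_pos: [628.0, 100.6, 65.7]
tcp_rot: [[-0.997, -0.075, 0.001], [-0.075, 0.997, 0.0], [-0.001, 0.0, -1.0]]
force: [0.1, -0.7, -0.8]
finger_gap: 0.653
finger_force: 0.0
t: 19.77
tcp_pos: [628.1, 100.6, 65.9]
tcp_rot: [[-0.997, -0.075, 0.001], [-0.075, 0.997, 0.0], [-0.001, 0.0, -1.0]]
force: [-0.9, -1.2, 5.5]
finger_gap: 0.387
finger_force: 51.6
```

Gap 0.387 is 33 mm: on the collar. Lift a little, slowly, and check.

```bash
python3 -m crank '[{"dp":[0,0,0.05],"delta_rot":[0,0,0]},{"dp":[0,0,0.1],"delta_rot":[0,0,0]},{"dp":[0,0,0.1],"delta_rot":[0,0,0]},{"dp":[0,0,0.15],"delta_rot":[0,0,0]},{"dp":[0,0,0.1],"delta_rot":[0,0,0]},{"dp":[0,0,0],"delta_rot":[0,0,0]},{"dp":[0,0,0],"delta_rot":[0,0,0]}]'
python3 - <<'E'
from h import *; from cell import *
g,_=get_image("scene");p,_=get_image("side")
cv2.imwrite('pics/a9.png',np.hstack([cv2.resize(g[110:230,180:310],(390,360)),cv2.resize(p[180:300,190:320],(390,360))])[:,:,::-1])
E
```

```text
t: 20.65
tcp_pos: [627.6, 100.5, 80.4]
tcp_rot: [[-0.997, -0.075, -0.0], [-0.075, 0.997, -0.0], [0.0, -0.0, -1.0]]
force: [-0.2, -1.3, -1.3]
finger_gap: 0.39
finger_force: 50.8
```

View pics/a9.png

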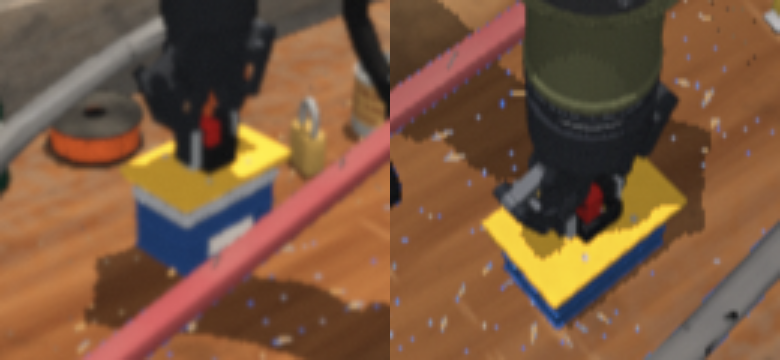

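The yellow lid rises alone: the grey inner flange stays on the rim (scene crop about (190,205)), and the load is -1.3 N (outer lid 1.6 N). Lift the remaining 86 mm.

```bash
python3 -m crank '[{"dp":[0.01,0,0.15],"delta_rot":[0,0,0]},{"dp":[0,0,0.3],"delta_rot":[0,0,0]},{"dp":[0,0,0.4],"delta_rot":[0,0,0]},{"dp":[0,0,0.4],"delta_rot":[0,0,0]},{"dp":[0,0,0.4],"delta_rot":[0,0,0]},{"dp":[0,0,0.4],"delta_rot":[0,0,0]},{"dp":[0,0,0.4],"delta_rot":[0,0,0]},{"dp":[0,0,0.25],"delta_rot":[0,0,0]},{"dp":[0,0,0.15],"delta_rot":[0,0,0]},{"dp":[0,0,0],"delta_rot":[0,0,0]}]' && python3 -m crank '[{"dp":[0,0,0],"delta_rot":[0,0,0]},{"dp":[0,0,0],"delta_rot":[0,0,0]},{"dp":[0,0,0],"delta_rot":[0,0,0]},{"dp":[0,0,0],"delta_rot":[0,0,0]}]'
python3 - <<'E'
from h import *; from cell import *
g,_=get_image("scene");p,_=get_image("side")
cv2.imwrite('pics/a10.png',np.hstack([cv2.resize(g[90:230,180:310],(390,420)),cv2.resize(p[160:300,190:320],(390,420))])[:,:,::-1])
E
```

```text
t: 22.0
tcp_pos: [628.0, 100.6, 166.0]
tcp_rot: [[-0.997, -0.075, 0.0], [-0.075, 0.997, 0.0], [-0.0, 0.0, -1.0]]
force: [0.1, -1.4, -1.8]
finger_gap: 0.391
finger_force: 50.8
t: 22.5
tcp_pos: [628.0, 100.6, 165.8]
tcp_rot: [[-0.997, -0.075, -0.0], [-0.075, 0.997, 0.0], [0.0, 0.0, -1.0]]
force: [-0.3, 0.7, -2.2]
finger_gap: 0.384
finger_force: 50.8
```

View pics/a10.png

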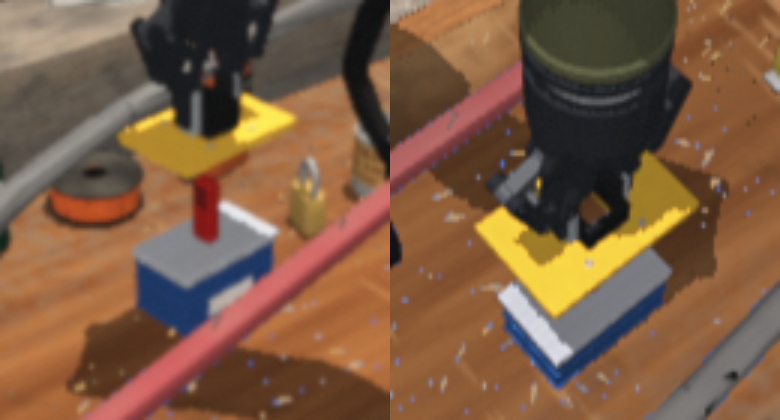

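The inner lid sits flat in the tin, and the outer lid is held level 100 mm above it. Handing in.

```bash
python3 -c "from cell import close_job;print(close_job())"
```

```text
the job is handed in; nothing more can be done
None
```

The job is handed in: the inner lid is seated flat in the tin, and the arm is holding the yellow outer lid alone, level and still, 100 mm above where it sat; the clock stood at about 22.6 s of the 59 s allowed.

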